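Clamp the glued mosaic board in the swing-strap jig

TASK

The round mosaic board has just been glued up and lies on the clamping jig. Push the steel clamp strap round with a finger until its rubber foot stands over the bare round spot in the middle of the board, wholly inside that spot; only then push the cam lever fully down so that the foot presses on the board. Lift and carry nothing, do not shift the board, and leave the mug, glue bottle, nippers and spectacle case where they are.

Things in the scene. Friction and masses are not known exactly. Their poses are not given: they have to be found in the camera images.
- jig: clamping jig fixed to the table (position and yaw vary): plywood base 210 (x) x 300 (y) x 18 mm with a 3 mm cork mat. Origin: on the table, 20 mm in +y from under the base's middle; z up. The strap's post stands at its (0, -130) mm; at joint value 0 the strap points along its +y.
- pivot (a point): centre of the top face of the strap's eye, on the vertical axis about which the strap swings, 70 mm above the table; a pivot nut of radius 10 mm stands up to 13 mm higher. The strap is a straight steel bar 20 mm wide, underside 52 and top 70 mm above the table, reaching 156 mm from this axis towards foot; cheeks widen its last 25 mm to 30 mm.
- strap (a joint): strap angle about the vertical axis, rad, counter-clockwise from above positive, range -0.6 to 1.7. Starts swung aside at 0.75 to 1.25, must be pushed back clockwise (value falling) to somewhere between -0.22 and 0.22, depending on where the board lies. No stop there; it stays where it is left (stiff hinge, 0.22 N m: about 3 N at 80 mm from the pivot).
- foot: round black rubber pressure foot, 24 mm diameter, 8 mm thick, under the free end of the strap, 155 mm from the pivot axis. Origin: centre of its underside, 40 mm above the table (4 mm above the board) when the lever is up. The cam drives it down 4.5 mm per rad of lever.
- lever_hinge (a point): the cam lever's horizontal hinge pin, straight above the foot, on top of the strap, 78 mm above the table. The pin runs across the strap.
- cam_lever (a joint): 0 raised (start 0 to 0.2), 1.1 rad fully down, at its stop. Steel bar 14 mm wide, 10 mm thick, turning in the upright plane along the strap. It leans away from the pivot, 1.1 minus this value above level; fully down it lies level, pointing on past the strap's end. Push outwards and down on the face looking up and to the pivot. Stays where left (0.22 N m: 4 N at 60 mm).
- lever_end (a point): tip of the cam lever's bar, 85 mm from lever_hinge, on the middle line of the bar
- board: round wooden mosaic board, 140 mm diameter, 15 mm thick, about 0.16 kg, loose on the cork mat, with a ring of blue-green petal tiles round a bare middle. Origin: centre of its underside, 21 mm above the table; z up.
- spot (a point): centre of the bare round spot (radius 26 mm, edged by a thin dark ring) in the middle of the board's top face, 36 mm above the table; 151 to 163 mm from the pivot axis in plan
- mug: bystander: white mug, 76 mm diameter, 85 mm high; origin under its centre
- glue: bystander: white glue bottle, 44 mm diameter, 130 mm high; origin under its centre
- nippers: bystander: tile nippers lying flat, 160 mm long, 66 mm wide, 14 mm high, along their own x, red handles to -x; origin under the middle
- case: bystander: black spectacle case, 150 x 60 x 32 mm, long along its own x; origin under its centre
Things that resemble listed ones, but are neither listed nor needed, are in the scene too. Of the things shaped like the board, the wooden one is meant.

How it is judged (in metres and radians):
On the way, in this order (a step that is already met when the one before it is completed fails the run):
1. the foot stands over the bare spot with the lever still up (horizontal distance between foot and spot below 0.014 m and value of joint cam_lever below 0.6 rad), for 0.2 s.
2. the cam lever is fully down and the foot presses on the board (horizontal distance between foot and spot below 0.014 m and value of joint cam_lever above 0.98 rad and contact force between foot and board above 2 N), for 0.2 s.
At the end, for the whole second after the job is handed in: foot within 14 mm of the middle of the bare spot, cam lever beyond 0.98 of its 1.1 rad, foot pressing on the board with more than 2 N, board flat and less than 12 mm from where it lay, the four bystanders less than 20 mm from where they stood (all of step 2 and distance of board from where it was at the start of the episode below 0.012 m and angle between board's own z axis and vertical below 0.05 rad and linear speed of board below 0.01 m/s and distance of each of mug, glue, nippers, case from where it was at the start of the episode below 0.02 m); the robot touches nothing.
It fails at once if the cam lever was pushed down while the foot was not over the spot (value of joint cam_lever above 0.6 rad and horizontal distance between foot and spot above 0.018 m).
It fails at once if the board was shifted or lifted (distance of board from where it was at the start of the episode above 0.012 m).
It fails at once if a bystander was moved, lifted or knocked over (distance of any of mug, glue, nippers, case from where it was at the start of the episode above 0.02 m or angle between any of mug, glue, nippers, case's own z axis and vertical above 0.3 rad).
It also fails if it takes over 45 s, if anything falls off the work surface, if the arm or the gripper's body presses on something with over 40 N, if the wrist force passes 120 N, or if a joint passes its speed limit or range.

ROBOT

A 7-joint arm with a two-finger parallel gripper is mounted at the origin on the work surface. World frame = base frame: x ahead of the robot, y to its left, z up, the work surface at z = 0. Lengths are in mm, angles in rad, forces in N, time in s.
With the tool pointing down it reaches from about 400 to 875 mm from the base axis. Payload 4.4 kg.
Tool frame: the origin (TCP) lies at the very end of the fingers, on their centre line; the grasp point (between the pads) lies 19 mm behind it (ctrl.grip_point_offset is the distance from the TCP to the grasp point, in mm); z points along the fingers, y is the line along which they close (so a half turn about z gives the same grasp; the last joint's range is limited). The gripper opens to 85 mm and grips with 20 to 120 N. Pads are 22 mm wide; open, the fingers measure 114 mm over their backs; the gripper's body (76 mm by 85 mm) begins 54 mm behind the grasp point. The pads swing forward as they close: fully open they stand 13 mm farther back than shut.
Start: joints at [1.062, 0.628, 0.038, 1.517, -0.027, 0.996, -0.02], TCP at [278.534, -587.313, 231.313] pointing down, gripper open.
Joint ranges: [-3.06, 3.06], [-0.37, 2.12], [-1.25, 1.32], [0.18, 2.47], [-1.1, 4.24], [0.23, 1.98], [-2.94, 2.94]. Speed limits (rad/s): [2.57, 2.57, 3.14, 3.14, 3.14, 3.14, 3.14].

INTERFACE

Orientations are given as [roll, pitch, yaw] about the fixed x, y, z axes, in that order (R = Rz(yaw) Ry(pitch) Rx(roll)).
In Python, from cell import ctrl gives the robot as it stands.
- The arm moves only by the tool jog_arm, never from a script. Its argument "increments" is one flat list of numbers, 7 for each row, row after row: the finger opening in cm, from 0 to 8.54, then the shift along the tool's x, y, z in cm, then the turn, a rotation vector about the tool's x, y, z in degrees. In form: [fingers, x, y, z, rx, ry, rz, fingers, x, y, z, rx, ry, rz, ...]. A call has 1 to 20 rows; each row is the pose to reach, as a shift and turn from the pose commanded when the call began, along the tool's axes at that moment; what a row does not reach only later rows make up. A row lasts 1/10 s, in which the tool goes at most 50 mm and 8.59 degrees, less where a joint would pass 70% of its speed; a pose out of reach is approached as far as the arm can. A call with a gripper value outside its range is refused whole. The fingers move at their own pace and stop on an object; the grip force is fixed at half the most. Time passes only in rows, so rows that repeat a pose let the fingers close. It gives the time, the measured TCP pose, the force, the opening and the grip force at its end, in the units of the state.
- ctrl.read_state(): the state, without advancing time (a new reading comes with each control period).
- ctrl.get_image(name): name is "scene" or "top"; returns the picture (480x640x3 uint8, red, green, blue); there is no depth.
- ctrl.camera_params(name): a dict with "fx", "fy", "cx", "cy" (pixels), "distortion" ([k1, k2, p1, p2, k3] as OpenCV has them; the pictures are not rectified), "extrinsics" (4x4, takes a point from world to camera coordinates). Camera axes: x right, y down, z forward; pixel columns grow to the right and rows downward; lengths in mm; the calibration is good to about 2 mm. A picture is of the moment at which its call begins. camera_params takes no time and is no camera call.
- ctrl.finish_job(): hands the job in; it is judged then, once.
The state is a dict: "clock": time; "qpos": joint angles; "qd": joint speeds; "tau": joint torques, N m; "eef_pos": TCP position; "tool_rot": TCP orientation; "force": force on the tool from outside, world axes, zero at the start; "torque": the same for the moment, N m; "width": finger opening in mm; "gripper_force": force on a finger pad.
Only numpy, scipy, OpenCV 4.12 (cv2) and the standard library are available. Lean on these libraries where they do the work, as an engineer would, in place of code of your own. Each camera call takes 0.05 s, during which the arm holds its last target. There are 200 camera calls.

## Working session

There is one attempt and no reset: what is moved stays moved. The work goes in short steps, Python scripts to look and compute and a tool call to move; the robot and the scene stay as the last step left them, time stands still between calls to the robot, and variables do not carry over. Pictures are saved under pics/ and viewed, at most 10 in all, crops included, and the job is handed in when it is done.

Besides the shell and the picture viewer there is one more tool, called after "Call:" in YAML: its name, and indented under it one key for each argument. jog_arm: Moves the arm, as the interface text tells. Its arguments: {"type":"object","properties":{"increments":{"type":"array","items":{"type":"number"}}},"required":["increments"]}

```bash
mkdir -p pics; python3 - <<'E'
from cell import ctrl
import cv2
for n in("scene","top"):
    cv2.imwrite(f"pics/{n}0.png",ctrl.get_image(n)[:,:,::-1])
    print(ctrl.camera_params(n))
s=ctrl.read_state();print(s)
E
```

```text
{'fx': 447.0859948492027, 'fy': 447.0859948492027, 'cx': 313.501868578998, 'cy': 241.32908952151033, 'distortion': array([0.02818023, 0.        , 0.        , 0.        , 0.        ]), 'extrinsics': array([[-3.42331763e-01,  9.39460050e-01,  1.49592284e-02,
         1.11161721e+02],
       [ 4.94758450e-01,  1.93775415e-01, -8.47151205e-01,
        -1.79460330e+02],
       [-7.98763444e-01, -2.82605561e-01, -5.31141278e-01,
         1.50930725e+03],
       [ 0.00000000e+00,  0.00000000e+00,  0.00000000e+00,
         1.00000000e+00]])}
{'fx': 528.1092284564627, 'fy': 528.1092284564627, 'cx': 320.6824408959836, 'cy': 249.67369756430531, 'distortion': array([0.00324527, 0.        , 0.        , 0.        , 0.        ]), 'extrinsics': array([[ 8.97699740e-03, -9.99925102e-01,  8.31892235e-03,
         6.78500385e+01],
       [-9.86712646e-01, -1.02074290e-02, -1.62154135e-01,
         5.60919173e+02],
       [ 1.62226905e-01, -6.75272863e-03, -9.86730375e-01,
         1.18422436e+03],
       [ 0.00000000e+00,  0.00000000e+00,  0.00000000e+00,
         1.00000000e+00]])}
{'clock': 0.1, 'qpos': array([ 1.06220076,  0.62927905,  0.03843844,  1.51827926, -0.0269852 ,
        0.99630548, -0.01998396]), 'qd': array([ 0.00100659, -0.00251612, -0.00092491, -0.00130552,  0.00048784,
        0.00155244,  0.00083025]), 'tau': array([ 3.45495391e-03, -5.64526141e+01,  1.23080604e+00, -1.93968379e+01,
        1.13919057e-02,  5.46569150e-03,  9.33199459e-06]), 'eef_pos': array([ 278.28540892, -586.78351604,  230.46086825]), 'tool_rot': array([-3.13983958e+00,  2.81196853e-05,  4.42824548e-01]), 'force': array([-1.10728611, -0.30511237,  0.07206903]), 'torque': array([0.01538677, 0.03428999, 0.06963012]), 'gripper_force': 0.0, 'width': 85.40977860463542}
```

View pics/scene0.png

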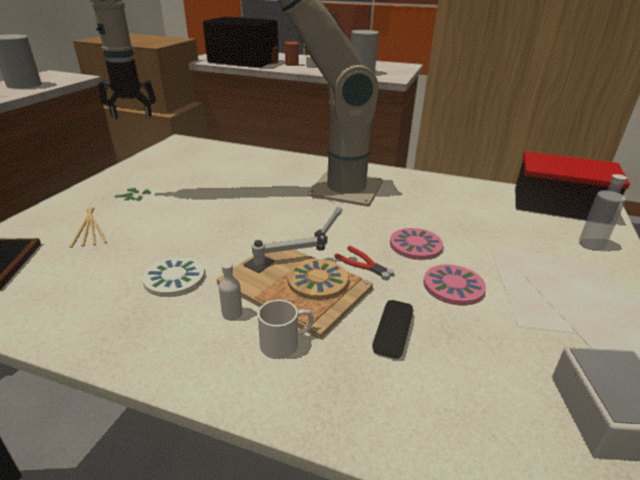

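View pics/top0.png

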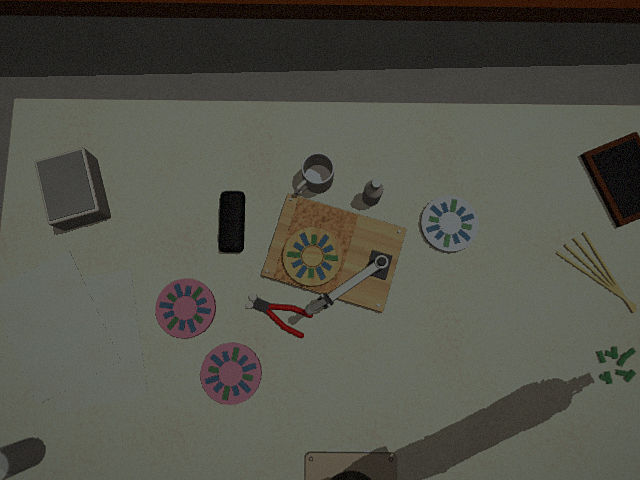

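The scene view shows the jig with its strap swung aside towards the robot. In the top view the wooden board is at about (312,256), the pivot at (381,262) and the lever end near (293,320). The nippers lie close by at (280,313), with the mug and glue bottle on the far side. I'll enlarge the crop to read these more exactly.

```bash
python3 - <<'E'
import cv2
im=cv2.imread("pics/top0.png")[185:345,235:425]
im=cv2.convertScaleAbs(cv2.resize(im,None,fx=4,fy=3.75,interpolation=cv2.INTER_CUBIC)) if 0 else cv2.resize(im,(760,640),interpolation=cv2.INTER_CUBIC)[0:600]
cv2.imwrite("pics/topc.png",cv2.convertScaleAbs(im,alpha=1.5))
E
```

```text
(no output)
```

View pics/topc.png

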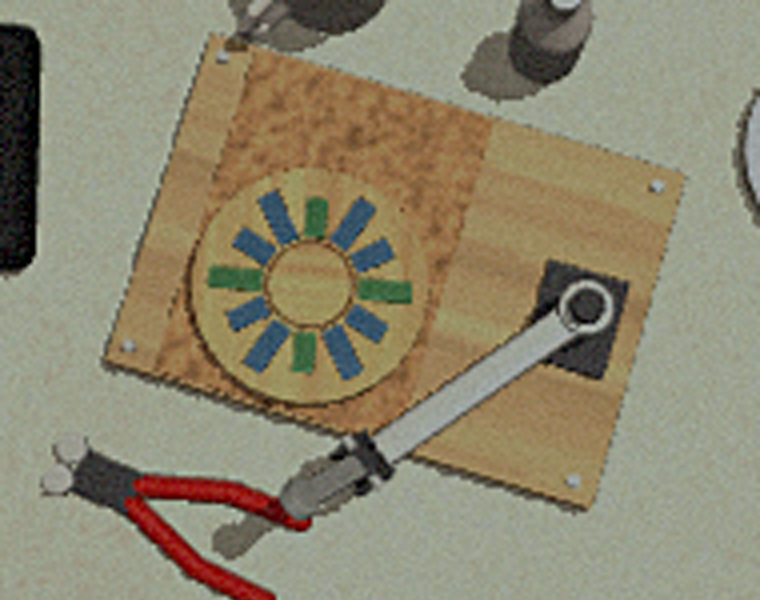

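The crop shows the spot centre at (310,283), the pivot nut at (586,305), and the strap's end and hinge at about (368,462). The lever tip is near (293,500), and the base corners are at (212,35), (685,175), (590,510) and (105,362).

```bash
cat > h.py <<'E'
import numpy as np,cv2
from cell import ctrl
def cam(n):
    p=ctrl.camera_params(n);K=np.array([[p['fx'],0,p['cx']],[0,p['fy'],p['cy']],[0,0,1.]]);return K,np.array(p['distortion']),p['extrinsics']
def ray(uv,z,n="top"):
    K,d,E=cam(n);q=cv2.undistortPoints(np.array([[uv]],float),K,d)[0,0]
    R,t=E[:3,:3],E[:3,3];c=-R.T@t;v=R.T@np.array([q[0],q[1],1]);return c+v*(z-c[2])/v[2]
def proj(P,n="top"):
    K,d,E=cam(n);return cv2.projectPoints(np.atleast_2d(P).astype(float),cv2.Rodrigues(E[:3,:3])[0],E[:3,3],K,d)[0][:,0]
E
python3 - <<'E'
from h import *
np.set_printoptions(precision=1,suppress=True)
C=lambda x,y:((x+.5)/4-.5+235,(y+.5)/4-.5+185)
spot=ray(C(310,283),36);nut=ray(C(586,305),83);eye=ray(C(585,308),70)
print("spot",spot,"nut",nut,"eye",eye)
cs=[ray(C(*c),18)[:2] for c in[(212,35),(685,175),(590,510),(105,362)]]
c=np.mean(cs,0);y=(cs[0]+cs[3]-cs[1]-cs[2])/2;print("len",np.linalg.norm(y));y/=np.linalg.norm(y)
post=c-150*y*1;print("jig centre",c,"y",y,"post",c+(-150)*y, "yaw",np.arctan2(-y[0],y[1]))
for nm,u,z in[("strap mid",(480,390),70),("cheek",(372,460),70),("tip",(293,500),140)]:
    p=ray(C(*u),z);d=p-nut;print(nm,p,np.hypot(d[0],d[1]),np.arctan2(d[1],d[0]))
d=spot-nut;print("spot r",np.hypot(d[0],d[1]),np.arctan2(d[1],d[0]))
print([ray(u,z) for u,z in[((317,175),0),((371,198),0)]])
E
```

```text
spot [548.1  93.1  36. ] nut [529.9 -62.8  83. ] eye [530.1 -63.8  70. ]
len 297.50348808465634
jig centre [560.4  41.3] y [0.3 1. ] post [ 518.1 -102.6] yaw -0.2855217648977978
strap mid [482.7  -3.9  70. ] 75.43634274686046 2.2475582739167588
cheek [442.6  56.8  70. ] 148.03630423301846 2.2014231381663456
tip [416.4  99.7 140. ] 198.23480570316494 2.180637955073979
spot r 156.9219711318814 1.455009899005813
[array([754.8,  83.7,   0. ]), array([697.7, -49.5,   0. ])]
```

```bash
cat >> h.py <<'E'
from scipy.spatial.transform import Rotation as Ro
def inc(p,yaw,tilt=None):
    s=ctrl.read_state();R=Ro.from_euler('xyz',s['tool_rot']);T=Ro.from_euler('xyz',[np.pi,0,yaw]) if tilt is None else tilt
    print("inc",np.round(R.inv().apply(np.array(p)-s['eef_pos'])/10,2),np.round((R.inv()*T).as_rotvec(degrees=True),1))
E
python3 - <<'E'
from h import *
inc((443,-21,200),.624)
inc((443,-21,50),.624)
E
```

```text
inc [ 39.13 -44.06   3.12] [ -0.1  -0.  -10.4]
inc [ 39.13 -44.03  18.12] [ -0.1  -0.  -10.4]
```

Call:
jog_arm:
  increments: [0,39.1,-44.1,3,0,0,-10.4,0,39.1,-44.1,3,0,0,-10.4,0,39.1,-44.1,3,0,0,-10.4,0,39.1,-44.1,3,0,0,-10.4,0,39.1,-44.1,3,0,0,-10.4,0,39.1,-44.1,3,0,0,-10.4,0,39.1,-44.1,3,0,0,-10.4,0,39.1,-44.1,3,0,0,-10.4,0,39.1,-44.1,3,0,0,-10.4,0,39.1,-44.1,3,0,0,-10.4,0,39.1,-44.1,3,0,0,-10.4,0,39.1,-44.1,3,0,0,-10.4,0,39.1,-44.1,3,0,0,-10.4,0,39.1,-44.1,3,0,0,-10.4,0,39.1,-44.1,3,0,0,-10.4,0,39.1,-44.1,3,0,0,-10.4,0,39.1,-44.1,3,0,0,-10.4]

```text
clock: 1.8
eef_pos: [442.6, -22.6, 201.4]
tool_rot: [3.141, 0.0, 0.622]
force: [-1.0, 0.5, 0.3]
width: 0.0
gripper_force: 0.0
```

Call:
jog_arm:
  increments: [0,0,0,4,0,0,0,0,0,0,8,0,0,0,0,0,0,11,0,0,0,0,0,0,13.5,0,0,0,0,0,0,15.1,0,0,0,0,0,0,15.1,0,0,0]

```text
clock: 2.4
eef_pos: [441.5, -22.1, 48.6]
tool_rot: [-3.139, 0.003, 0.623]
force: [0.2, 0.2, 0.1]
width: 0.0
gripper_force: 0.0
```

```bash
python3 - <<'E'
from h import *
s=ctrl.read_state();print(s['eef_pos'],s['force'])
piv=np.array([530,-63.5])
for a in[2.195,2.1,2.0,1.9,1.8,1.7,1.6,1.54,1.50]:
    p=piv+85*np.array([np.cos(a),np.sin(a)])-21*np.array([np.sin(a),-np.cos(a)])
    inc((*p,50),a-np.pi/2)
E
```

```text
[441.48173182 -22.052961    48.6305824 ] [0.24212351 0.17539712 0.06090122]
inc [ 2.66  0.03 -0.15] [-0.1  0.2 -0.1]
inc [ 3.48 -0.13 -0.15] [-0.1  0.2  5.4]
inc [ 4.35 -0.22 -0.15] [-0.1  0.2 11.1]
inc [ 5.22 -0.21 -0.15] [-0.1  0.2 16.8]
inc [ 6.09 -0.13 -0.16] [-0.1  0.2 22.6]
inc [ 6.95  0.05 -0.16] [-0.1  0.2 28.3]
inc [ 7.79  0.31 -0.16] [-0.1  0.2 34. ]
inc [ 8.27  0.51 -0.17] [-0.1  0.2 37.5]
inc [ 8.59  0.65 -0.17] [-0.1  0.2 39.7]
```

Call:
jog_arm:
  increments: [0,1.3,0,0,0,0,0,0,2.3,0,0,0,0,0,0,3.1,0,0,0,0,2.7,0,3.5,-0.1,0,0,0,5.4,0,3.9,-0.2,0,0,0,8.2,0,4.3,-0.2,0,0,0,11,0,4.8,-0.2,0,0,0,14,0,5.2,-0.2,0,0,0,16.8,0,5.6,-0.2,0,0,0,19.7,0,6.1,-0.1,0,0,0,22.6,0,6.5,0,0,0,0,25.4,0,6.9,0.1,0,0,0,28.3,0,7.4,0.2,0,0,0,31.2,0,7.8,0.3,0,0,0,34,0,8.0,0.4,0,0,0,35.8,0,8.2,0.5,0,0,0,37.5,0,8.2,0.5,0,0,0,37.5]

```text
clock: 4.1
eef_pos: [513.0, 23.3, 50.8]
tool_rot: [-3.141, -0.001, -0.03]
force: [-1.9, 0.1, 0.6]
width: 0.0
gripper_force: 0.7
```

```bash
cat > snap.py <<'E'
import sys
from h import *
im=ctrl.get_image("top")[185:335,235:425,::-1]
cv2.imwrite(sys.argv[1],cv2.convertScaleAbs(cv2.resize(im,(760,600),interpolation=cv2.INTER_CUBIC),alpha=1.5))
print(ctrl.read_state()['eef_pos'])
E
python3 snap.py pics/t2.png
```

```text
[513.06542345  23.21550546  50.72313371]
```

View pics/t2.png

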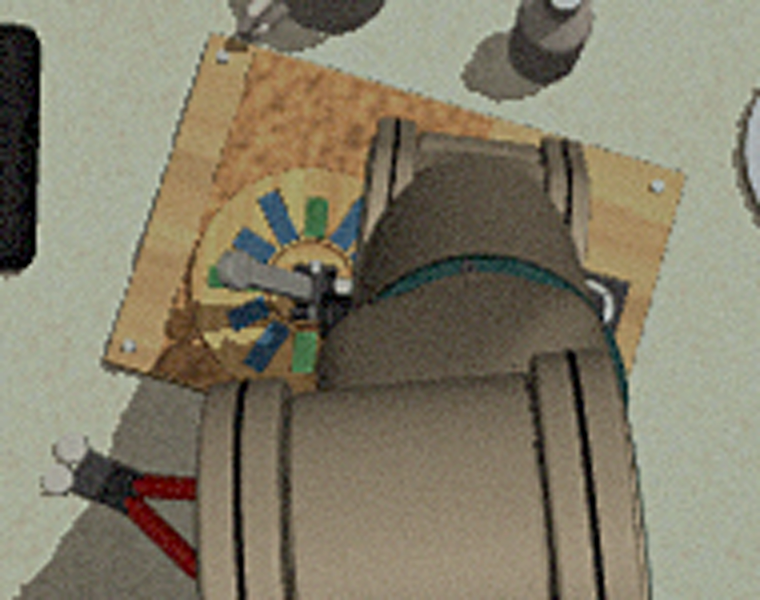

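The strap now lies over the board. The lever tip is at (235,268) and the cheek and pin group is centred near (320,291). Next I'll compare these with the predicted positions.

```bash
python3 - <<'E'
from h import *
np.set_printoptions(precision=1,suppress=True)
piv=np.array([530,-63.5])
def c(p):return (proj(p)[0]-[235,185]+.5)*4-.5
for a in[1.56,1.52,1.49,1.456]:
    e=np.array([np.cos(a),np.sin(a)]);f=piv+155*e
    print(a,f,"hinge",c([*f,78]),"top",c([*f,85]),"tip",[c([*(f+85*np.cos(1.1-q)*e),78+85*np.sin(1.1-q)]) for q in(0,.1,.2)])
a=1.456
for r in(85,):
  p=piv+r*np.array([np.cos(a),np.sin(a)])-21*np.array([np.sin(a),-np.cos(a)]);print(p);inc((*p,50),a-np.pi/2)
E
```

```text
1.56 [531.7  91.5] hinge [312.  300.4] top [311.9 298.7] tip [array([238.2, 278.4]), array([224.6, 279.3]), array([212.1, 280.5])]
1.52 [537.9  91.3] hinge [312.4 289.6] top [312.4 287.7] tip [array([238.9, 264. ]), array([225.4, 264.4]), array([212.9, 265.1])]
1.49 [542.5  91. ] hinge [313.1 281.5] top [313.  279.6] tip [array([239.8, 253.2]), array([226.3, 253.3]), array([213.9, 253.6])]
1.456 [547.8  90.5] hinge [314.1 272.3] top [314.  270.4] tip [array([241.2, 241.1]), array([227.8, 240.7]), array([215.4, 240.7])]
[518.9  23.3]
inc [ 0.6 -0.   0.1] [-0.  -0.1  4.9]
```

Call:
jog_arm:
  increments: [0,0.3,0,0,0,0,2.2,0,0.6,0,0,0,0,4.4,0,0.6,0,0,0,0,4.4,0,0.6,0,0,0,0,4.4]

```text
clock: 4.55
eef_pos: [519.0, 22.3, 50.3]
tool_rot: [3.141, -0.001, -0.107]
force: [-0.3, 0.3, 0.4]
width: -0.1
gripper_force: 0.5
```

Call:
jog_arm:
  increments: [0,-1,0,0,0,0,0,0,-3,0,0,0,0,0,0,-6,0,0,0,0,0,0,-6,0,-4,0,0,0,0,-6,0,-8,0,0,0,0,-6,0,-12,0,0,0,0,-6,12,-13,0,0,0,0,-6,17,-13,0,0,0,0,-6,22,-13,0,0,0,0,-6,22,-13,0,0,0]

```text
clock: 5.55
eef_pos: [436.9, -171.8, 180.2]
tool_rot: [3.141, -0.002, -0.107]
force: [0.7, 0.9, -0.0]
width: 0.4
gripper_force: 0.0
```

```bash
python3 snap.py pics/t3.png
```

```text
[ 435.27188117 -182.97024179  180.93899877]
```

View pics/t3.png

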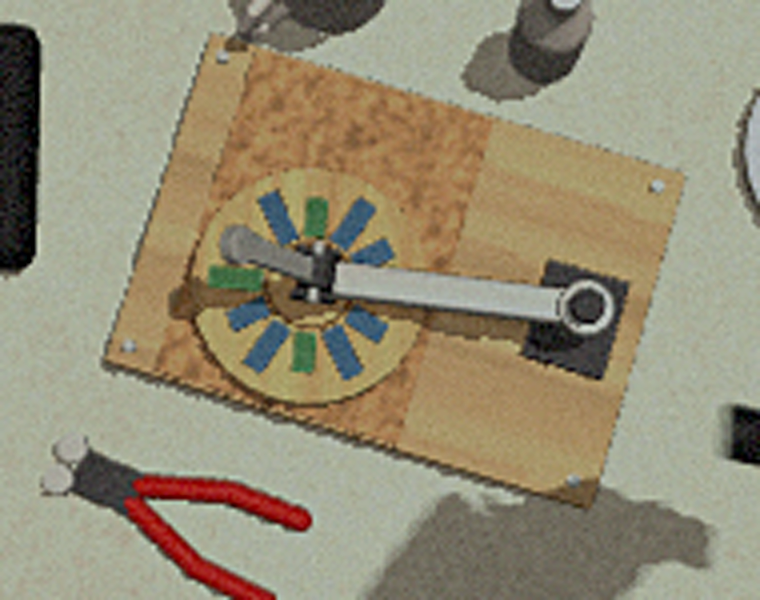

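```bash
python3 - <<'E'
from h import *
np.set_printoptions(precision=1,suppress=True)
C=lambda x,y:((x+.5)/4-.5+235,(y+.5)/4-.5+185)
piv=np.array([530,-63.5])
for u,z in[((345,279),70),((545,302),70),((319,271),78)]:
    d=ray(C(*u),z)[:2]-piv;print(d+piv,np.hypot(*d),np.arctan2(d[1],d[0]))
a=1.46;e=np.array([np.cos(a),np.sin(a)])
# push path: contact point on lever upper face at radius s, TCP just touching
np.set_printoptions(precision=3,suppress=True)
f=piv+155*e;print("foot",f,"tipplan",f+85*np.cos(1.05)*e, 78+85*np.sin(1.05))
E
```

```text
[545.4  72.9] 137.25701497746982 1.458652728831281
[533.3 -41. ] 22.72398373573077 1.4256278623744825
[548.5  87.7] 152.34348082071338 1.4487371276681176
foot [547.138  90.55 ] tipplan [551.815 132.584] 151.73097417549144
```

The foot is over the spot: about (547.5,90.5) against (548,93). The board hasn't shifted. Next I'll plan the lever push.

```bash
python3 - <<'E'
from h import *
piv=np.array([530,-63.5]);a=1.46;e=np.array([np.cos(a),np.sin(a)])
def P(r,z):inc((*(piv+r*e),z),a-np.pi/2)
P(145,180);P(145,140)
for f in[1.1,.9,.7,.5,.3,.15,0,-.06]:
    P(155+62*np.cos(f)-5*np.sin(f)-14,78+62*np.sin(f)+5*np.cos(f))
E
```

```text
inc [  7.84 -27.49  -0.1 ] [ 0.5 -0.3 -0.5]
inc [  7.83 -27.53   3.9 ] [ 0.5 -0.3 -0.5]
inc [  7.81 -29.5    4.33] [ 0.5 -0.3 -0.5]
inc [  7.79 -30.6    4.91] [ 0.5 -0.3 -0.5]
inc [  7.78 -31.56   5.69] [ 0.5 -0.3 -0.5]
inc [  7.77 -32.35   6.65] [ 0.5 -0.3 -0.5]
inc [  7.76 -32.93   7.75] [ 0.5 -0.3 -0.5]
inc [  7.75 -33.22   8.63] [ 0.5 -0.3 -0.5]
inc [  7.75 -33.37   9.55] [ 0.5 -0.3 -0.5]
inc [  7.75 -33.4    9.93] [ 0.5 -0.3 -0.5]
```

Call:
jog_arm:
  increments: [0,7.8,-27.5,0,0,0,0,0,7.8,-27.5,0,0,0,0,0,7.8,-27.5,0,0,0,0,0,7.8,-27.5,0,0,0,0,0,7.8,-27.5,0,0,0,0,0,7.8,-27.5,0,0,0,0,0,7.8,-27.5,0,0,0,0,0,7.8,-27.5,2,0,0,0,0,7.8,-27.5,4,0,0,0,0,7.8,-27.5,4,0,0,0,0,7.8,-27.5,4,0,0,0]

```text
clock: 6.7
eef_pos: [544.0, 94.5, 139.9]
tool_rot: [3.141, 0.0, -0.108]
force: [-0.7, -0.3, 0.6]
width: 0.0
gripper_force: 0.0
```

```bash
python3 - <<'E'
from h import *
piv=np.array([530,-63.5]);a=1.46;e=np.array([np.cos(a),np.sin(a)])
def P(r,z):inc((*(piv+r*e),z),a-np.pi/2)
P(145,140);print(ctrl.read_state()['force'])
for f in[1.1,.9,.7,.5,.3,.15,0,-.06]:
    P(155+62*np.cos(f)-5*np.sin(f)-14,78+62*np.sin(f)+5*np.cos(f))
E
```

```text
inc [ 0.35  1.36 -0.01] [0.  0.  0.2]
[-0.66978108 -0.26061707  0.57612892]
inc [ 0.36 -0.61  0.44] [0.  0.  0.2]
inc [ 0.36 -1.71  1.02] [0.  0.  0.2]
inc [ 0.36 -2.67  1.81] [0.  0.  0.2]
inc [ 0.37 -3.45  2.78] [0.  0.  0.2]
inc [ 0.37 -4.02  3.88] [0.  0.  0.2]
inc [ 0.37 -4.3   4.77] [0.  0.  0.2]
inc [ 0.37 -4.45  5.69] [0.  0.  0.2]
inc [ 0.37 -4.47  6.06] [0.  0.  0.2]
```

Call:
jog_arm:
  increments: [0,0.4,0,0.2,0,0,0,0,0.4,-0.6,0.4,0,0,0,0,0.4,-1.2,0.7,0,0,0,0,0.4,-1.7,1.0,0,0,0,0,0.4,-2.2,1.4,0,0,0,0,0.4,-2.7,1.8,0,0,0,0,0.4,-2.7,1.8,0,0,0]

```text
clock: 7.4
eef_pos: [551.2, 122.7, 121.2]
tool_rot: [-3.141, 0.0, -0.106]
force: [-0.0, -0.7, -0.1]
width: 0.1
gripper_force: 0.0
```

```bash
python3 - <<'E'
from h import *
a=ctrl.get_image("scene")[190:320,220:390,::-1]
cv2.imwrite("pics/s4.png",cv2.resize(a,(680,520),interpolation=cv2.INTER_CUBIC))
E
```

```text
(no output)
```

View pics/s4.png

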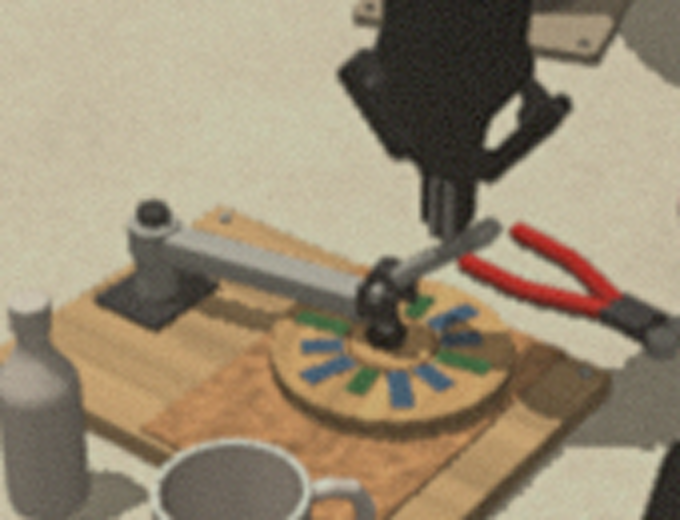

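The finger is on the lever at about (455,235), pushing it down, and the foot at (385,335) is inside the bare spot. I'll carry on.

Call:
jog_arm:
  increments: [0,0,-0.4,0.5,0,0,0,0,0,-0.8,1.0,0,0,0,0,0,-1.1,1.5,0,0,0,0,0,-1.4,2.1,0,0,0,0,0,-1.5,2.6,0,0,0,0,0,-1.7,3.1,0,0,0,0,0,-1.7,3.6,0,0,0,0,0,-1.7,3.6,0,0,0]

```text
clock: 8.25
eef_pos: [552.8, 139.3, 85.1]
tool_rot: [-3.141, 0.0, -0.106]
force: [0.3, -0.1, 0.1]
width: 0.0
gripper_force: 0.0
```

Call:
jog_arm:
  increments: [0,0,0,0.2,0,0,0,0,0,0,0.4,0,0,0,0,0,0,0.6,0,0,0,0,0,0,0.6,0,0,0,0,0,0,0.6,0,0,0]

```text
clock: 8.75
eef_pos: [553.1, 139.3, 82.6]
tool_rot: [-3.139, -0.001, -0.107]
force: [-5.6, 0.5, 25.9]
width: 0.3
gripper_force: 13.3
```

It's at the stop: 26 N at z = 82.6, where the level lever's top should be about 83. Now I'll retract.

Call:
jog_arm:
  increments: [0,0,0,-1,0,0,0,0,0,0,-4,0,0,0,0,0,0,-8,0,0,0,0,0,0,-12,0,0,0,0,-5,5,-12,0,0,0,0,-9,9,-12,0,0,0,0,-12,14,-12,0,0,0,0,-12,19,-12,0,0,0,0,-12,24,-12,0,0,0,0,-12,29,-12,0,0,0,0,-12,31,-12,0,0,0,0,-12,31,-12,0,0,0,0,-12,31,-12,0,0,0]

```text
clock: 10.05
eef_pos: [399.5, -158.2, 199.5]
tool_rot: [3.142, 0.001, -0.112]
force: [-0.2, 1.4, 0.2]
width: -0.1
gripper_force: 0.0
```

```bash
python3 snap.py pics/t5.png; python3 - <<'E'
from h import *
a=ctrl.get_image("scene")[190:320,220:390,::-1]
cv2.imwrite("pics/s5.png",cv2.resize(a,(680,520),interpolation=cv2.INTER_CUBIC))
E
```

```text
[ 399.91278925 -156.58999965  199.42192633]
```

View pics/t5.png

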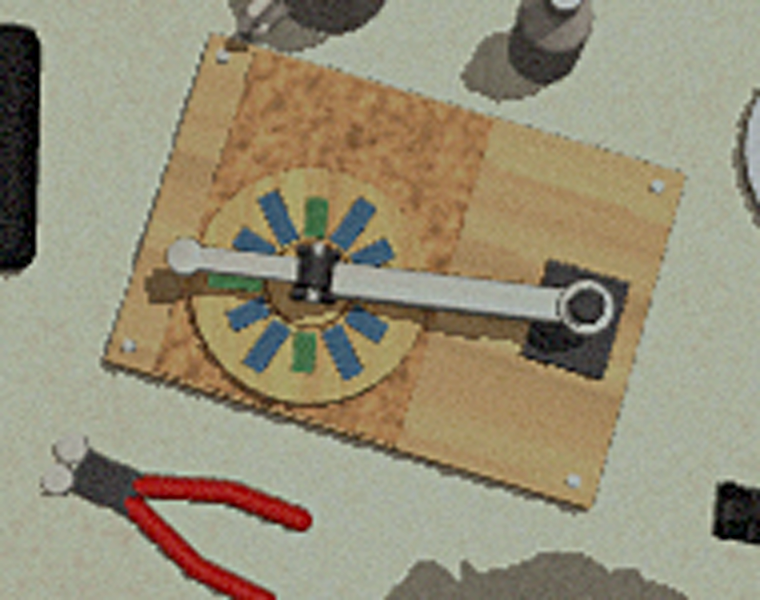

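View pics/s5.png

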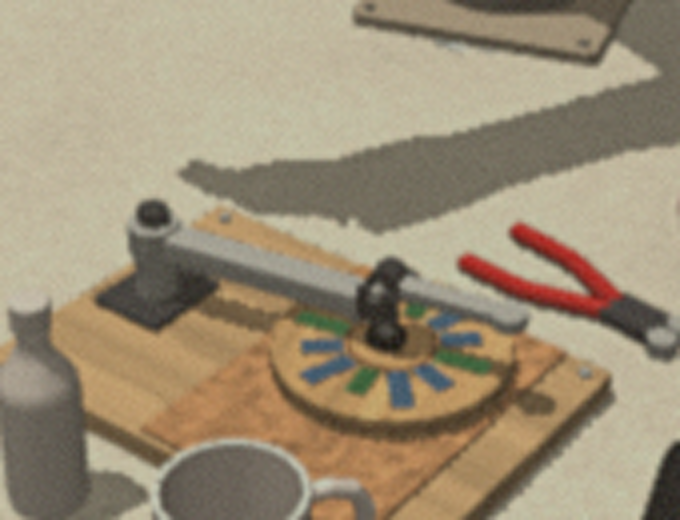

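The lever is level: its tip is at (185,256) in the top view, in line with the strap. The foot is inside the spot, the board and bystanders haven't moved, and the arm is clear, so I'll hand in.

```bash
python3 -c "
from cell import ctrl
print(ctrl.finish_job())"
```

```text
the job is handed in; nothing more can be done
None
```

I swung the strap until its foot stood inside the bare spot, about 3 mm off centre by the camera, then pushed the cam lever down to its stop and handed the job in at about 10 s. The pictures show the board and bystanders unmoved, but the foot's pressing force could not be measured and no verdict came back.

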